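# Ready the chilled counter case

## Robot

A 6-joint arm with a two-finger parallel gripper is mounted at the origin on the work surface. World frame = base frame: x ahead of the robot, y to its left, z up, the work surface at z = 0. Lengths are in m, angles in degrees, forces in N, time in s.
With the tool pointing down it reaches from about 0.25 to 0.725 m from the base axis. Payload 9.7 kg.
Tool frame: the origin (TCP) lies where the fingers leave the gripper's body, on its centre line; the fingertips stand 73 mm ahead of it and the grasp point (between the pads) lies 54 mm ahead of it; y points along the fingers, x is the direction in which the jaws open and shut, and the axes are right-handed (so a half turn about y gives the same grasp; the last joint's range is limited). The gripper opens to 85 mm and grips with 20 to 120 N. Pads are 22 mm wide; open, the fingers measure 114 mm over their backs; the gripper's body (76 mm by 85 mm) begins 54 mm behind the grasp point. The pads swing forward as they close: fully open they stand 13 mm farther back than shut.
Start: joints at [0, 4.979, 10.078, 95.1, 0, 90], TCP at [0.55, -0, 0.304] pointing down, gripper open.
Joint ranges: [-179.16, 179.16], [-48.56, 103.87], [-65.8, 70.77], [-126.05, 130.52], [-82.76, 87.17], [-180, 180]. Speed limits (degrees/s): [127.2, 127.2, 147.25, 180, 180, 180].

## Interface

Orientations are given as [roll, pitch, yaw] about the fixed x, y, z axes, in that order (R = Rz(yaw) Ry(pitch) Rx(roll)).
In Python, from workcell import sensors, imaging, bot, models gives the robot as it stands.
- The arm moves only by the tool arm_command, never from a script. Its argument "rows" is one flat list of numbers, 7 for each row, row after row: the shift along the tool's x, y, z in cm, then the turn, a rotation vector about the tool's x, y, z in degrees, then the gripper's target within -1 to 1 (fully open at 1, half-way at 0, shut at -1). A call has 1 to 12 rows; each row is the pose to reach, as a shift and turn from the pose commanded when the call began, along the tool's axes at that moment; what a row does not reach only later rows make up. A row lasts 1/12 s, in which the tool goes at most 41.7 mm and 7.16 degrees, less where a joint would pass 70% of its speed; a pose out of reach is approached as far as the arm can. A call with a gripper value outside its range is refused whole. The fingers move at their own pace and stop on an object; "force" is the grip in N (left out, the last holds). Time passes only in rows, so rows that repeat a pose let the fingers close. It gives the time, the measured TCP pose, the force and the opening at its end, in the units of the state.
- sensors.get_obs(): the state, without advancing time (a new reading comes with each control period).
- imaging.camera(name): name is "scene" or "side" or "wrist"; returns a dict with "pixels" (420x560x3 uint8, blue, green, red), "z_map" (420x560 float32, m along the optical axis (not along the pixel's ray), 0 where there is no reading), "camera_matrix" (3x3 intrinsics, pixels), "world_from_camera" (4x4, takes a point from camera to world coordinates). Camera axes: x right, y up, looking along -z (the intrinsics and any distortion apply to the point x, -y, -z); pixel columns grow to the right and rows downward; lengths in m; the calibration is good to about 2 mm. A picture is of the moment at which its call begins.
- bot.job_done(): hands the job in, once; it reports no verdict.
Trained networks look in the newest picture that a camera, given by its name, has taken for a name from the list of things; names that differ only in an ending like _2 or _b are one class to them, and where a whole thing is asked for, a point or a joint stands for the part that bears it (a point fixed in the world has none). Each returns a list of dicts, best first, with "conf" (0 to 1); they miss things now and then, are a little off and sometimes report something else, mostly with a low value. They report only what shows in the picture. A call takes as long as a camera call. They do not tell look-alikes from the thing itself.
- models.search_frame(thing, camera): "extent" ([centre column, centre row, width, height] in pixels, round what is visible of it).
- models.spot_point(thing, camera): "location" ([column, row] in pixels: a listed point, or the origin of a listed thing).
The state is a dict: "time": time; "q": joint angles; "qd": joint speeds; "joint_efforts": joint torques, N m; "ee_pos": TCP position; "tcp_rot": TCP orientation; "wrist_force": force on the tool from outside, world axes, zero at the start; "torque": the same for the moment, N m; "opening": finger opening in m.
Only numpy, scipy, OpenCV 4.12 (cv2) and the standard library are available. Lean on these libraries where they do the work, as an engineer would, in place of code of your own. Each camera call takes 0.05 s, during which the arm holds its last target.

## Task

Get the chilled counter case ready for service: push its flush cover fully open, stand every milk bottle from the worktop upright in the free bay behind the jars, and turn each jar where it stands until its label faces straight out through the glass front. Only when all that is done, slide the cover fully shut. Leave the other kitchen things in their places.

Things in the scene. Friction and masses are not known exactly. Their poses are not given: they have to be found in the camera images.
- case: Chilled counter case of stainless steel, 235 mm (x) x 700 (y) x 160 high, fixed on the worktop. Origin: centre of its underside. Its x points out through its glass front (away from the robot, to the customers), y along its length, z up. The half at y < 0 is the closed cooling unit; the half at y > 0 is the well: inside x -102 to +102, y 10 to 338, floor at z 12, walls up to z 160 mm.
- bay_mid (a point): Middle of the floor of the well's free bay for bottles, on the robot's side of the well: case x -57, y 174, z 12 mm. The bay spans case x -102 to -11, y 10 to 338 mm; an upright flange, 75 mm high above the case's underside, parts it from the jars.
- seat_mid (a point): Middle of the jar row on the well's floor, behind the glass front: case x 45, y 174, z 12 mm. At case y 68, 174 and 280 mm in this row lie three round grey turning bases, 101 mm across, each with a lip 10 mm high and an inside of 95 mm diameter; a jar stands in each, 16 mm above the case's underside, and turns with it (about 0.02 Nm).
- cover (a joint): The case's sliding cover, in m: 0 fully shut (over the well), 0.33 fully open (parked over the cooling unit). It slides towards the case's -y to open. It has no handle: press down on it and drag it by friction; it resists with about 1.5 N plus a little damping and stays where it is left.
- cover_mid (a point): Middle of the cover's top face. The cover is a flat clear pane in an aluminium frame, 203 mm (x) x 332 mm (y) x 8 mm, its top 160 mm above the worktop, flush with the case's rails; shut, its middle lies at x 0, y 174 mm of the case.
- jar1: Amber glass jar with a flat black lid, 92 mm across (lid 88), 105 mm high, 0.55 kg, on the turning base at case y 68 mm (1.5 mm play); may be absent. Too wide to grasp; it turns with its base when a fingertip presses lightly on the lid near its edge and sweeps round. Origin: centre of its underside; z up; its x points to the middle of its label. Lid top 121 mm above the worktop.
- jar1_label (a point): Middle of the paper label of jar 1, on the jar's side 46 mm from its axis, 50 mm above its underside. The white label covers about a fifth of the jar's girth; a narrow white seal strip runs from it up over the lid's edge to the lid's middle and shows from above which way the label faces.
- jar2: Amber glass jar with a flat black lid, 92 mm across (lid 88), 105 mm high, 0.55 kg, on the turning base at case y 174 mm (1.5 mm play); may be absent. Too wide to grasp; it turns with its base when a fingertip presses lightly on the lid near its edge and sweeps round. Origin: centre of its underside; z up; its x points to the middle of its label. Lid top 121 mm above the worktop.
- jar2_label (a point): Middle of the paper label of jar 2, on the jar's side 46 mm from its axis, 50 mm above its underside. The white label covers about a fifth of the jar's girth; a narrow white seal strip runs from it up over the lid's edge to the lid's middle and shows from above which way the label faces.
- jar3: Amber glass jar with a flat black lid, 92 mm across (lid 88), 105 mm high, 0.55 kg, on the turning base at case y 280 mm (1.5 mm play); may be absent. Too wide to grasp; it turns with its base when a fingertip presses lightly on the lid near its edge and sweeps round. Origin: centre of its underside; z up; its x points to the middle of its label. Lid top 121 mm above the worktop.
- jar3_label (a point): Middle of the paper label of jar 3, on the jar's side 46 mm from its axis, 50 mm above its underside. The white label covers about a fifth of the jar's girth; a narrow white seal strip runs from it up over the lid's edge to the lid's middle and shows from above which way the label faces.
- milk1: Small white milk bottle with a red cap, 58 mm diameter, 130 mm high, 0.3 kg; may be absent. It stands upright on the worktop to the left of the case at the start. Origin: centre of its underside; z up. The body is full width up to 78 mm, then tapers to a 30 mm neck at 105 mm; the cap is 36 mm in diameter and spans 112 to 130 mm.
- milk2: Small white milk bottle with a red cap, 58 mm diameter, 130 mm high, 0.3 kg; may be absent. It stands upright on the worktop to the left of the case at the start. Origin: centre of its underside; z up. The body is full width up to 78 mm, then tapers to a 30 mm neck at 105 mm; the cap is 36 mm in diameter and spans 112 to 130 mm.
- milk3: Small white milk bottle with a red cap, 58 mm diameter, 130 mm high, 0.3 kg; may be absent. It stands upright on the worktop to the left of the case at the start. Origin: centre of its underside; z up. The body is full width up to 78 mm, then tapers to a 30 mm neck at 105 mm; the cap is 36 mm in diameter and spans 112 to 130 mm.
- shaker: Steel shaker, 50 mm diameter, 81 mm high, loose on the worktop; not part of the job. Origin: centre of its underside.
- squeezer: Yellow squeeze bottle with a pointed nozzle, 62 mm diameter, 185 mm high, loose on the worktop; not part of the job. Origin: centre of its underside.
- pan: Open steel food pan, 162 x 176 x 65 mm, loose on the worktop; not part of the job. Origin: centre of its underside.
- cups: Stack of cardboard cups, 87 mm diameter, 150 mm high, loose on the worktop; not part of the job. Origin: centre of its underside.
- tongs: Steel tongs with black tips lying flat, 220 mm long, loose on the worktop; not part of the job. Origin: centre of its underside.
Not all that is in view belongs to the job. What is shaped like the milk2 but orange is not meant.

How it is judged:
By the outcome, as a careful person would: the job done as asked, in the order asked, and still so for the second after the job is handed in, with the robot touching nothing.
Of jar1, jar2, jar3 only 2 to 3 are there at a start; the rules pass over those that are not, and their reading is None.
Of milk1, milk2, milk3 only 2 to 3 are there at a start; the rules pass over those that are not, and their reading is None.
At some moment in a run one of milk1, milk2, milk3 may be knocked a few centimetres aside while the robot is not near it.
It also fails if it takes over 210 s, if anything falls off the work surface, if the arm or the gripper's body presses on something with over 40 N, if the wrist force passes 120 N, or if a joint passes its speed limit or range.

## Working session

There is one attempt and no reset: what is moved stays moved. The work goes in short steps, Python scripts to look and compute and a tool call to move; the robot and the scene stay as the last step left them, time stands still between calls to the robot, and variables do not carry over. Pictures are saved under pics/ and viewed, and the job is handed in when it is done.

Besides the shell and the picture viewer there is one more tool, called after "Request:" as name(argument=value, ...), one argument or row to a line, values as JSON. arm_command: Moves the arm, as the interface text tells. Its arguments: {"type":"object","properties":{"rows":{"type":"array","items":{"type":"number"}},"force":{"type":"number"}},"required":["rows"]}

```bash
mkdir -p pics; ls; cat > h.py <<'E'
import numpy as np, cv2
from workcell import sensors, imaging, bot, models
def shot(cam,name=None):
    d=imaging.camera(cam)
    if name: cv2.imwrite(f'pics/{name}.png',d['pixels'])
    return d
def px2w(d,u,v,z=None):
    K=d['camera_matrix'];T=d['world_from_camera']
    r=np.array([(u-K[0,2])/K[0,0],-(v-K[1,2])/K[1,1],-1.])
    if z is None:
        zz=d['z_map'][int(round(v)),int(round(u))]
        return T[:3,:3]@(r*zz)+T[:3,3]
    w=T[:3,:3]@r; s=(z-T[2,3])/w[2]
    return T[:3,3]+s*w
def w2px(d,p):
    K=d['camera_matrix'];T=d['world_from_camera']
    c=T[:3,:3].T@(np.array(p)-T[:3,3]); 
    return K[0,2]+K[0,0]*c[0]/-c[2], K[1,2]+K[1,1]*(-c[1])/-c[2]
E
python3 - <<'E'
from h import *
np.set_printoptions(precision=4,suppress=True)
print(sensors.get_obs())
for c in ('scene','side','wrist'):
    d=shot(c,c+'0'); print(c,d['camera_matrix'],d['world_from_camera'])
    for t in ['case','cover','jar1','milk1','shaker','squeezer','pan','cups','tongs']:
        print(t,[(np.round(x['extent']).tolist(),round(x['conf'],2)) for x in models.search_frame(t,c)][:6])
    for t in ['cover_mid','bay_mid','seat_mid','milk1','jar1','jar1_label','case']:
        print(t,[(np.round(x['location'],1).tolist(),round(x['conf'],2)) for x in models.spot_point(t,c)][:6])
E
```

```text
pics
{'time': 0.0, 'q': array([ 0.0007,  5.0132, 10.0348, 95.0996, -0.0017, 89.9985]), 'qd': array([-0.0713,  0.0256, -0.0068,  0.0006, -0.1078, -0.0393]), 'joint_efforts': array([  0.0008, -52.0392,  46.4803,   0.0164,   0.    ,  -0.0001]), 'ee_pos': array([0.5499, 0.    , 0.3032]), 'tcp_rot': array([-90.0017,   0.078 ,   0.0022]), 'wrist_force': array([-0.5136,  0.2152,  0.803 ]), 'torque': array([-0.0648,  0.0326,  0.003 ]), 'opening': 0.08538257398449624}
scene [[498.32     0.     277.8378]
 [  0.     498.32   201.2458]
 [  0.       0.       1.    ]] [[ 0.3123  0.9011 -0.3007  0.1083]
 [-0.9499  0.2991 -0.0903  0.    ]
 [ 0.0085  0.3139  0.9494  1.3737]
 [ 0.      0.      0.      1.    ]]
case [([384.0, 207.0, 285.0, 187.0], 0.71)]
cover [([323.0, 176.0, 147.0, 111.0], 0.63)]
jar1 []
milk1 [([185.0, 228.0, 28.0, 28.0], 0.86), ([227.0, 172.0, 24.0, 34.0], 0.71), ([210.0, 142.0, 27.0, 38.0], 0.66), ([195.0, 196.0, 21.0, 30.0], 0.61)]
shaker [([232.0, 255.0, 16.0, 20.0], 0.54)]
squeezer [([424.0, 319.0, 37.0, 27.0], 0.74)]
pan [([125.0, 174.0, 83.0, 67.0], 0.88)]
cups [([168.0, 123.
[... 1170 characters left out ...]
), ([231.1, 288.1], 0.61), ([184.6, 258.0], 0.58)]
jar1 [([234.1, 195.8], 0.63)]
jar1_label [([273.7, 160.2], 0.55)]
case []
wrist [[378.8098   0.     277.8277]
 [  0.     378.8098 203.8524]
 [  0.       0.       1.    ]] [[ 1.     -0.0009 -0.0004  0.5504]
 [ 0.0009  0.9605  0.2783  0.0707]
 [ 0.0002 -0.2783  0.9605  0.3741]
 [ 0.      0.      0.      1.    ]]
case [([363.0, 210.0, 391.0, 420.0], 0.81)]
cover [([375.0, 200.0, 370.0, 399.0], 0.9)]
jar1 []
milk1 []
shaker [([364.0, 210.0, 391.0, 420.0], 0.68)]
squeezer []
pan []
cups []
tongs [([87.0, 284.0, 169.0, 68.0], 0.73)]
cover_mid [([375.1, 186.7], 0.8)]
bay_mid [([376.9, 185.6], 0.2)]
seat_mid []
milk1 []
jar1 []
jar1_label []
case []
```

View pics/scene0.png

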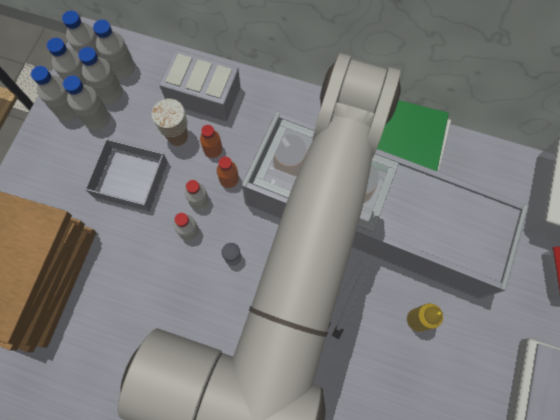

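View pics/side0.png

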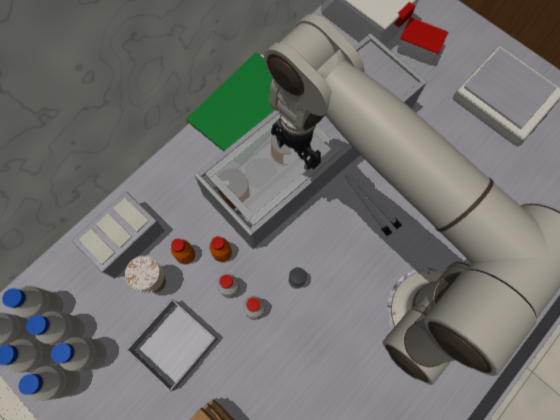

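View pics/wrist0.png

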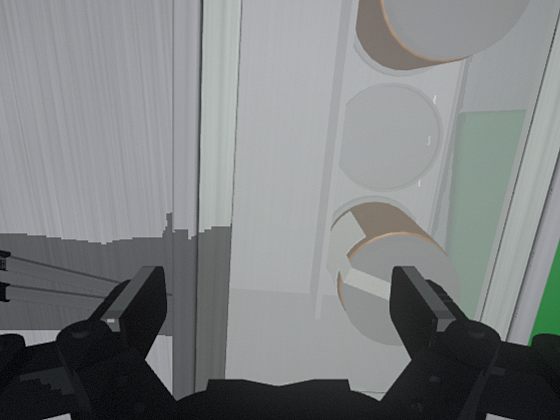

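```bash
cat >> h.py <<'E'
def cloud(d):
    K=d['camera_matrix'];T=d['world_from_camera'];z=d['z_map']
    v,u=np.mgrid[0:z.shape[0],0:z.shape[1]]
    P=np.stack([(u-K[0,2])/K[0,0]*z,-(v-K[1,2])/K[1,1]*z,-z],-1)@T[:3,:3].T+T[:3,3]
    P[z<=0]=np.nan
    return P
E
python3 - <<'E'
from h import *
np.set_printoptions(precision=4,suppress=True)
for c in ('scene','side','wrist'):
    d=shot(c); P=cloud(d)
    m=(abs(P[...,2]-.16)<.006)
    out=np.zeros((420,560),np.uint8); out[m]=255
    n,l,s,_=cv2.connectedComponentsWithStats(out)
    print(c,[(s[i].tolist()) for i in range(1,n) if s[i,4]>60])
    cv2.imwrite(f'pics/m_{c}.png',out)
    q=P[m][:,:2]; 
    if c!='wrist':
        q=q[(q[:,0]>.35)&(q[:,0]<.85)&(abs(q[:,1])<.5)]
        r=cv2.minAreaRect((q*1000).astype(np.float32)); print(r)
for c,pts in {'scene':[(185,228),(195,196),(227,172),(210,142),(232,255),(168,123)],'side':[(228,286),(255,309),(298,279),(181,254),(222,250)]}.items():
    d=shot(c);
    for p in pts: print(c,p,px2w(d,*p))
E
```

```text
scene [[496, 0, 64, 19, 195], [67, 22, 20, 17, 114], [97, 31, 21, 17, 111], [52, 48, 21, 17, 117], [83, 57, 20, 18, 115], [37, 75, 20, 18, 116], [68, 85, 21, 19, 115], [242, 111, 73, 93, 3411], [356, 149, 172, 142, 3915], [12, 215, 60, 129, 304], [428, 308, 14, 14, 71]]
((550.123779296875, 6.20355224609375), (987.9186401367188, 347.6445617675781), 85.59297180175781)
side [[0, 0, 140, 111, 520], [353, 34, 74, 68, 562], [195, 111, 158, 125, 7526], [13, 289, 22, 23, 136], [37, 315, 21, 24, 142], [8, 343, 20, 26, 152], [65, 342, 18, 25, 141], [33, 372, 18, 25, 148]]
((605.3588256835938, 3.47161865234375), (987.64501953125, 236.56243896484375), 85.66255187988281)
wrist [[172, 0, 388, 401, 135512], [485, 413, 20, 7, 94]]
scene (185, 228) [0.3637 0.3305 0.1005]
scene (195, 196) [0.4548 0.3372 0.1028]
scene (227, 172) [0.5491 0.2806 0.097 ]
scene (210, 142) [0.6207 0.3579 0.0929]
scene (232, 255) [0.3383 0.1914 0.0787]
scene (168, 123) [0.6154 0.4708 0.1488]
side (228, 286) [0.4571 0.355  0.1283]
side (255, 309) [0.3637 0.3493 0.1306]
side (298, 279) [0.3392 0.2071 0.0794]
side (181, 254) [0.6186 0.3801 0.0998]
side (222, 250) [0.5463 0.2942 0.0926]
```

```bash
python3 -c "
import cv2,numpy as np
a=[cv2.imread(f'pics/m_{c}.png') for c in('scene','side','wrist')]
cv2.imwrite('pics/mm.png',cv2.resize(np.hstack(a),(800,200)))"
```

```text
(no output)
```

View pics/mm.png

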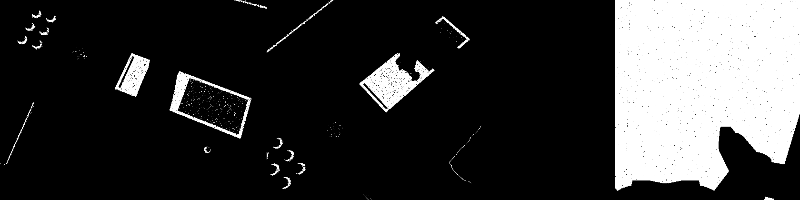

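```bash
python3 - <<'E'
from h import *
np.set_printoptions(precision=4,suppress=True)
allq=[]
for c,box in (('scene',[(242,111,73,93),(356,149,172,142)]),('side',[(353,34,74,68),(195,111,158,125)])):
    d=shot(c); P=cloud(d)
    m=(abs(P[...,2]-.16)<.006)
    k=np.zeros_like(m)
    for x,y,w,h in box:k[y:y+h,x:x+w]=1
    m&=k; q=P[m]
    n,l,s,_=cv2.connectedComponentsWithStats(m.astype(np.uint8))
    big=np.isin(l,[i for i in range(1,n) if s[i,4]>400]); q=P[big&m]
    print(c,np.median(q[:,2]),cv2.minAreaRect((q[:,:2]*1000).astype(np.float32)))
    print(cv2.boxPoints(cv2.minAreaRect((q[:,:2]*1000).astype(np.float32))))
d=shot('wrist');P=cloud(d)
pts=[(0.175,)]
for v in (50,100,150,200,240): 
    row=P[v,:,2]; i=np.where(row>.15)[0][0]; print(v,i,P[v,i+1])
E
```

```text
scene 0.1593531242289029 ((593.8775634765625, -139.26760864257812), (705.5647583007812, 238.4191131591797), 85.45613861083984)
[[ 447.0945 -481.4971]
 [ 684.7643 -500.3853]
 [ 740.6606  202.9619]
 [ 502.9908  221.85  ]]
side 0.15860868896843816 ((594.3941650390625, -137.945068359375), (706.1719970703125, 237.29930114746094), 85.60086059570312)
[[ 449.0109 -480.89  ]
 [ 685.6111 -499.0917]
 [ 739.7774  204.9998]
 [ 503.1772  223.2016]]
50 172 [0.4953 0.0929 0.1601]
100 172 [0.4926 0.0675 0.1572]
150 172 [0.4915 0.0404 0.161 ]
200 172 [0.489  0.011  0.1601]
240 172 [ 0.4872 -0.014   0.1604]
```

Request:
arm_command(
  rows=[6.4,5.0,11.0,0,0,0,-1,6.4,5.0,11.0,0,0,0,-1,6.4,5.0,11.0,0,0,0,-1,6.4,5.0,11.0,0,0,0,-1,6.4,5.0,11.0,0,0,0,-1,6.4,5.0,11.0,0,0,0,-1,6.4,5.0,11.0,0,0,0,-1,6.4,5.0,11.0,0,0,0,-1],
)

```text
time: 3.62
ee_pos: [0.6138, 0.1089, 0.2551]
tcp_rot: [-90.0, -0.1, -0.1]
wrist_force: [-0.0, -0.3, -0.2]
opening: 0.0001
```

Request:
arm_command(
  rows=[0,1.5,0,0,0,0,-1,0,1.9,0,0,0,0,-1,0,2.1,0,0,0,0,-1,0,2.2,0,0,0,0,-1,0,2.2,0,0,0,0,-1],
)

```text
time: 4.03
ee_pos: [0.6139, 0.1096, 0.2328]
tcp_rot: [-90.0, -0.0, -0.0]
wrist_force: [-0.1, 0.2, -0.5]
opening: -0.0001
```

Request:
arm_command(
  rows=[0,0.2,0,0,0,0,-1,0,0.2,0,0,0,0,-1,0,0.2,0,0,0,0,-1],
)

```text
time: 4.28
ee_pos: [0.614, 0.1099, 0.2327]
tcp_rot: [-90.0, -0.2, -0.0]
wrist_force: [-5.5, -0.8, 13.0]
opening: 0.0002
```

Request:
arm_command(
  rows=[-0.08,0,-1,0,0,0,-1,-0.2,0,-2.5,0,0,0,-1,-0.31,0,-4,0,0,0,-1,-0.43,0,-5.5,0,0,0,-1,-0.55,0,-7,0,0,0,-1,-0.67,0,-8.5,0,0,0,-1,-0.79,0,-10,0,0,0,-1,-0.9,0,-11.5,0,0,0,-1,-1.02,0,-13,0,0,0,-1,-1.14,0,-14.5,0,0,0,-1,-1.26,0,-16,0,0,0,-1,-1.34,0,-17,0,0,0,-1],
)

```text
time: 5.28
ee_pos: [0.6006, -0.061, 0.2326]
tcp_rot: [-90.0, -0.2, -0.0]
wrist_force: [-3.1, 2.2, 12.3]
opening: 0.0003
```

```bash
python3 - <<'E'
from h import *
print(sensors.get_obs()); shot('side','side1')
E
```

```text
{'time': 5.2833, 'q': array([-5.80503825e+00,  1.13636743e+01,  9.30914029e+00,  8.77542860e+01,
        2.79946329e-02,  8.42139208e+01]), 'qd': array([-10.87650545,   0.29677444,   0.40771484,  -0.01819021,
         0.32326712, -10.77849206]), 'joint_efforts': array([ -0.10605309, -52.04325199,  41.91454411,  -1.64992992,
        -0.58968689,   0.18412592]), 'ee_pos': array([ 0.60064013, -0.06095985,  0.23264394]), 'tcp_rot': array([-8.99914218e+01, -1.93028240e-01, -1.89267703e-02]), 'wrist_force': array([-3.10118427,  2.22968268, 12.30905864]), 'torque': array([ 0.51555027,  0.70701734, -0.03079119]), 'opening': 0.0003050419935259737}
```

View pics/side1.png

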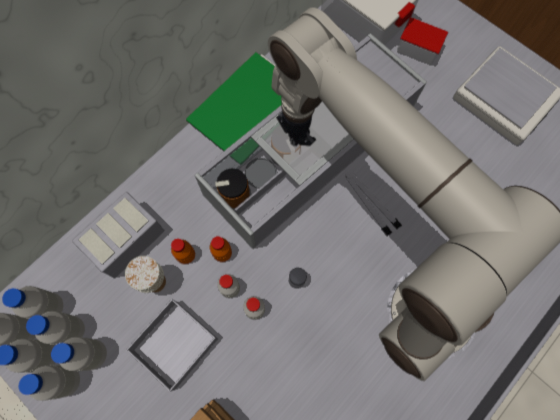

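Request:
arm_command(
  rows=[-0.08,0,-1,0,0,0,-1,-0.2,0,-2.5,0,0,0,-1,-0.31,0,-4,0,0,0,-1,-0.43,0,-5.5,0,0,0,-1,-0.55,0,-7,0,0,0,-1,-0.67,0,-8.5,0,0,0,-1,-0.79,0,-10,0,0,0,-1,-0.9,0,-11.5,0,0,0,-1,-1.02,0,-13,0,0,0,-1,-1.14,0,-14.5,0,0,0,-1,-1.26,0,-16,0,0,0,-1,-1.34,0,-17.0,0,0,0,-1],
)

```text
time: 6.33
ee_pos: [0.5879, -0.2301, 0.2327]
tcp_rot: [-89.9, -0.3, 0.0]
wrist_force: [1.7, 9.5, 11.6]
opening: 0.0
```

Request:
arm_command(
  rows=[0,0,-0.5,0,0,0,-1,0,0,-0.8,0,0,0,-1,0,0,-0.8,0,0,0,-1],
)

```text
time: 6.58
ee_pos: [0.5878, -0.2378, 0.2326]
tcp_rot: [-90.0, -0.2, 0.0]
wrist_force: [-1.1, 5.7, 12.3]
opening: -0.0002
```

```bash
python3 - <<'E'
from h import *
d=shot('side','side2')
P=cloud(d); 
c=np.array([.594,-.1386]);a=np.radians(-4.5);R=np.array([[np.cos(a),-np.sin(a)],[np.sin(a),np.cos(a)]])
q=(P[...,:2]-c)@R
# cover edge: case x in -60..-20 max y with z~.16, below y 200
m=(abs(P[...,2]-.16)<.007)&(abs(q[...,0])<.09)&(q[...,1]<.3)
print(np.percentile(q[m][:,1],[50,95,99,100]))
E
```

```text
[-0.08203285  0.00439948  0.01090896  0.01362143]
```

View pics/side2.png

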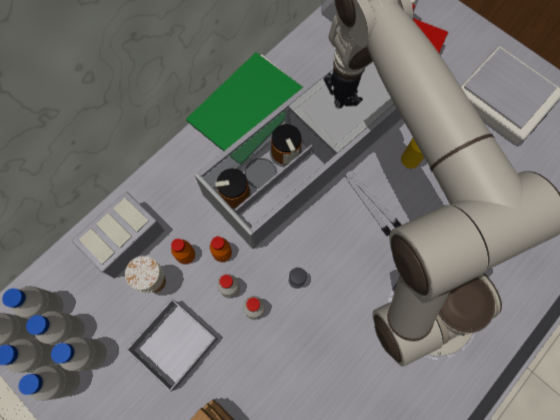

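Request:
arm_command(
  rows=[0,-4,0,0,0,0,-1,2,-8,3,0,0,0,-1,5,-17,22,0,0,0,-1,5,-17,22,0,0,0,-1,5,-17,22,0,0,0,-1,5,-17,22,0,0,0,-1,5,-17,22,0,0,0,-1,5,-17,22,0,0,0,-1,5,-17,22,0,0,0,-1,5,-17,22,0,0,0,-1,5,-17,22,0,0,0,-1,5,-17,22,0,0,0,-1],
)

```text
time: 7.63
ee_pos: [0.637, -0.0192, 0.3993]
tcp_rot: [-90.0, 0.1, -0.1]
wrist_force: [-0.1, -0.0, -0.0]
opening: -0.0
```

```bash
python3 - <<'E'
from h import *
d=shot('wrist','w1'); print(sensors.get_obs()['ee_pos'])
for t in ['milk1','jar1','jar1_label']:
    print(t,[(np.round(x['location'],1).tolist(),round(x['conf'],2)) for x in models.spot_point(t,'wrist')][:6])
E
```

```text
[ 0.63698761 -0.01930887  0.39932019]
milk1 []
jar1 [([284.9, 199.4], 0.87), ([298.2, 12.2], 0.75)]
jar1_label [([246.0, 194.4], 0.64), ([293.8, 109.1], 0.35)]
```

View pics/w1.png

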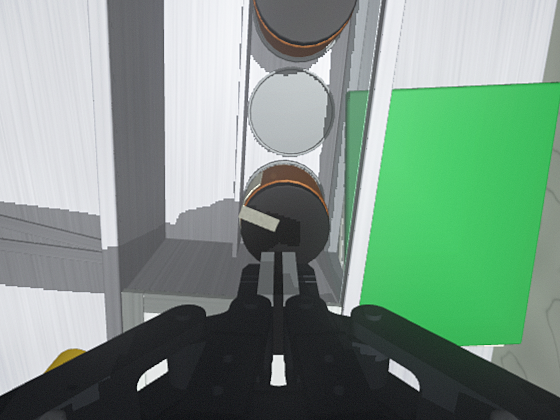

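```bash
cat >> h.py <<'E'
C0=np.array([.594,-.1386]);A0=np.radians(-4.5);RC=np.array([[np.cos(A0),-np.sin(A0)],[np.sin(A0),np.cos(A0)]])
def c2w(x,y): return RC@np.array([x,y])/1000+C0
def w2c(p): return (np.asarray(p)[...,:2]-C0)@RC*1000
def jar(cam,cy,name=None):
    d=shot(cam,name); P=cloud(d); q=w2c(P)
    r=np.hypot(q[...,0]-45,q[...,1]-cy)
    lid=(abs(P[...,2]-.121)<.006)&(r<50)
    img=d['pixels'].astype(int); br=img.min(-1)
    (cx,cyy),rad=cv2.minEnclosingCircle(q[lid].astype(np.float32))
    med=q[lid].mean(0)
    w=lid&(br>110)
    s=q[w]
    rr=np.hypot(s[:,0]-45,s[:,1]-cy); s=s[(rr<42)]
    v=s.mean(0)-np.array([45,cy])
    u,sv,vt=np.linalg.svd(s-s.mean(0)); e=vt[0]*np.sign(vt[0]@v)
    print(cam,cy,'n',lid.sum(),len(s),'lid enc',(round(cx,1),round(cyy,1),round(rad,1)),'mean',med.round(1),'strip dir case deg centroid',np.degrees(np.arctan2(v[1],v[0])).round(1),'axis',np.degrees(np.arctan2(e[1],e[0])).round(1),'strip extents',np.ptp((s-s.mean(0))@vt.T,axis=0).round(1), 'br lid med',np.median(br[lid]))
E
python3 - <<'E'
from h import *
jar('wrist',68);jar('side',68);jar('side',280);jar('scene',280)
print(c2w(45,68),c2w(45,280))
E
```

```text
wrist 68 n 5392 435 lid enc (43.1, 68.6, 45.4) mean [44.1 74. ] strip dir case deg centroid 162.0 axis 161.6 strip extents [33.1 13.6] br lid med 56.0h.py:38: RuntimeWarning: Mean of empty slice.
  v=s.mean(0)-np.array([45,cy])
  ret = um.true_divide(
h.py:39: RuntimeWarning: Mean of empty slice.
  u,sv,vt=np.linalg.svd(s-s.mean(0)); e=vt[0]*np.sign(vt[0]@v)
h.py:40: RuntimeWarning: Mean of empty slice.
  print(cam,cy,'n',lid.sum(),len(s),'lid enc',(round(cx,1),round(cyy,1),round(rad,1)),'mean',med.round(1),'strip dir case deg centroid',np.degrees(np.arctan2(v[1],v[0])).round(1),'axis',np.degrees(np.arctan2(e[1],e[0])).round(1),'strip extents',np.ptp((s-s.mean(0))@vt.T,axis=0).round(1), 'br lid med',np.median(br[lid]))
Traceback (most recent call last):
  File "h.py", line 40, in jar
    print(cam,cy,'n',lid.sum(),len(s),'lid enc',(round(cx,1),round(cyy,1),round(rad,1)),'mean',med.round(1),'strip dir case deg centroid',np.degrees(np.arctan2(v[1],v[0])).round(1),'axis',np.degrees(np.arctan2(e[1],e[0])).round(1),'strip extents',np.ptp((s-s.mean(0))@vt.T,axis=0).round(1), 'br lid med',np.median(br[lid]))
                                                                                                                                                                                                                                                       ~~~~~~^^^^^^^^^^^^^^^^^^^^^^^^^^^
ValueError: zero-size array to reduction operation maximum which has no identity
```

```bash
cat >> h.py <<'E'
def arc(cen,r,a0,a1,n):
    p0=c2w(cen[0]+r*np.cos(np.radians(a0)),cen[1]+r*np.sin(np.radians(a0)))
    print('start world',p0.round(4))
    for a in np.linspace(a0,a1,n+1)[1:]:
        p=c2w(cen[0]+r*np.cos(np.radians(a)),cen[1]+r*np.sin(np.radians(a)))
        s=(p-p0)*100; print(f'{a:.0f}: [{s[0]:.2f}, {s[1]:.2f}]')
E
python3 - <<'E'
from h import *
arc((44.5,68.5),32,261,99,18)
print(sensors.get_obs()['ee_pos'])
E
```

```text
start world [ 0.6363 -0.1049]
252: [-0.48, 0.16]
243: [-0.92, 0.38]
234: [-1.33, 0.68]
225: [-1.69, 1.03]
216: [-1.98, 1.44]
207: [-2.21, 1.89]
198: [-2.36, 2.36]
189: [-2.44, 2.86]
180: [-2.44, 3.36]
171: [-2.36, 3.86]
162: [-2.21, 4.34]
153: [-1.98, 4.78]
144: [-1.69, 5.19]
135: [-1.33, 5.54]
126: [-0.92, 5.84]
117: [-0.48, 6.07]
108: [0.00, 6.22]
99: [0.50, 6.30]
[ 0.63708792 -0.0185915   0.39978608]
```

Request:
arm_command(
  rows=[-0.1,8,-8.7,0,0,0,-1,-0.1,12,-8.7,0,0,0,-1,-0.1,16,-8.7,0,0,0,-1,-0.1,18.5,-8.7,0,0,0,-1,-0.1,19.5,-8.7,0,0,0,-1,-0.1,19.5,-8.7,0,0,0,-1,-0.1,20.2,-8.7,0,0,0,-1,-0.1,20.5,-8.7,0,0,0,-1,-0.1,20.7,-8.7,0,0,0,-1,-0.1,20.8,-8.7,0,0,0,-1,-0.1,20.8,-8.7,0,0,0,-1],
)

```text
time: 8.85
ee_pos: [0.637, -0.1046, 0.1939]
tcp_rot: [-90.0, -0.2, 0.0]
wrist_force: [-0.2, -0.1, -0.5]
opening: -0.0001
```

Request:
arm_command(
  rows=[0,0,0,0,0,0,-1,0,0.05,0,0,0,0,-1,0,0.05,0,0,0,0,-1],
)

```text
time: 9.1
ee_pos: [0.6368, -0.105, 0.1932]
tcp_rot: [-90.0, -0.2, 0.0]
wrist_force: [-0.6, -0.7, 6.5]
opening: -0.0001
```

6.5 N: sweep the arc.

Request:
arm_command(
  rows=[-0.25,0,0.08,0,0,0,-1,-0.48,0,0.16,0,0,0,-1,-0.92,0,0.38,0,0,0,-1,-1.33,0,0.68,0,0,0,-1,-1.69,0,1.03,0,0,0,-1,-1.98,0,1.44,0,0,0,-1,-2.21,0,1.89,0,0,0,-1,-2.36,0,2.36,0,0,0,-1,-2.44,0,2.86,0,0,0,-1,-2.44,0,3.36,0,0,0,-1,-2.44,0,3.36,0,0,0,-1],
)

```text
time: 10.02
ee_pos: [0.6123, -0.0707, 0.1931]
tcp_rot: [-90.0, -0.2, 0.0]
wrist_force: [-1.2, 0.9, 5.3]
opening: 0.0001
```

Request:
arm_command(
  rows=[0.08,0,0.5,0,0,0,-1,0.23,0,0.98,0,0,0,-1,0.46,0,1.42,0,0,0,-1,0.75,0,1.83,0,0,0,-1,1.11,0,2.18,0,0,0,-1,1.52,0,2.48,0,0,0,-1,1.96,0,2.71,0,0,0,-1,2.44,0,2.86,0,0,0,-1,2.94,0,2.94,0,0,0,-1,2.94,0,2.94,0,0,0,-1],
)

```text
time: 10.85
ee_pos: [0.6423, -0.0417, 0.1931]
tcp_rot: [-90.0, -0.2, 0.0]
wrist_force: [-0.0, 1.4, 5.7]
opening: -0.0001
```

Request:
arm_command(
  rows=[0,-4,0,0,0,0,-1,0,-8,0,0,0,0,-1,0,-12,1,0,0,0,-1,0,-16,2,0,0,0,-1,0,-20,2,0,0,0,-1,0,-20,2,0,0,0,-1,0,-20,2,0,0,0,-1],
)

```text
time: 11.43
ee_pos: [0.6417, -0.0217, 0.3953]
tcp_rot: [-90.0, -0.4, 0.0]
wrist_force: [0.8, 0.3, -1.1]
opening: -0.0003
```

```bash
python3 - <<'E'
from h import *
jar('wrist',68,'w2')
E
```

```text
wrist 68 n 5567 467 lid enc (46.5, 68.3, 45.3) mean [45.  73.6] strip dir case deg centroid 10.7 axis 11.2 strip extents [33.  14.6] br lid med 57.0
```

View pics/w2.png

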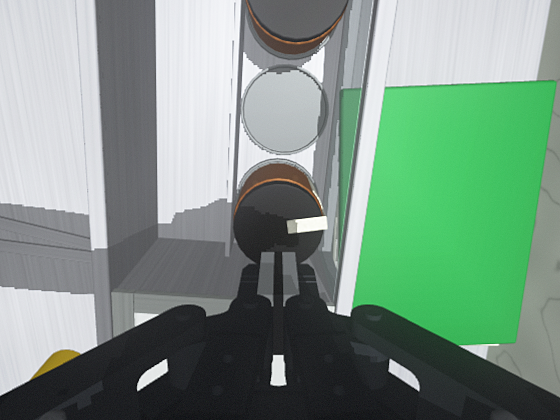

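Request:
arm_command(
  rows=[-2.9,4,-5.25,0,0,0,-1,-2.9,8,-5.25,0,0,0,-1,-2.9,12,-5.25,0,0,0,-1,-2.9,16,-5.25,0,0,0,-1,-2.9,18.5,-5.25,0,0,0,-1,-2.9,19.3,-5.25,0,0,0,-1,-2.9,19.8,-5.25,0,0,0,-1,-2.9,20,-5.25,0,0,0,-1,-2.9,20,-5.25,0,0,0,-1,-2.9,20,-5.25,0,0,0,-1],
)

```text
time: 12.32
ee_pos: [0.6108, -0.0746, 0.1934]
tcp_rot: [-90.0, 0.1, -0.0]
wrist_force: [-11.3, -0.4, 18.6]
opening: 0.0002
```

Request:
arm_command(
  rows=[0,0,0.15,0,0,0,-1,0.02,0,0.35,0,0,0,-1,0.04,0,0.55,0,0,0,-1,0.06,0,0.72,0,0,0,-1,0.06,0,0.72,0,0,0,-1,0.06,0,0.72,0,0,0,-1],
)

```text
time: 12.82
ee_pos: [0.6123, -0.0673, 0.1931]
tcp_rot: [-90.0, -0.0, -0.0]
wrist_force: [-5.5, 0.2, 14.1]
opening: 0.0002
```

Request:
arm_command(
  rows=[0,-4,0,0,0,0,-1,0,-8,0,0,0,0,-1,2,-12,2,0,0,0,-1,3,-16,4,0,0,0,-1,3,-20,5,0,0,0,-1,3,-20,5,0,0,0,-1,3,-20,5,0,0,0,-1,3,-20,5,0,0,0,-1],
)

```text
time: 13.48
ee_pos: [0.643, -0.0171, 0.3908]
tcp_rot: [-90.0, 0.0, 0.0]
wrist_force: [0.8, -0.3, -0.3]
opening: -0.0001
```

```bash
python3 - <<'E'
from h import *
jar('wrist',68,'w3');print(sensors.get_obs()['ee_pos'])
E
```

```text
wrist 68 n 5291 454 lid enc (47.1, 68.0, 45.4) mean [45.5 75.4] strip dir case deg centroid -0.5 axis -0.2 strip extents [32.5 14.6] br lid med 57.0
[ 0.64284104 -0.01733939  0.38978561]
```

Request:
arm_command(
  rows=[0,0,4,0,0,0,-1,0,0,8,0,0,0,-1,0,0,9.7,0,0,0,-1,0,0,9.7,0,0,0,-1,0,0,9.7,0,0,0,-1],
)

```text
time: 13.95
ee_pos: [0.6425, 0.08, 0.3896]
tcp_rot: [-90.0, 0.2, 0.1]
wrist_force: [0.2, -0.4, -0.1]
opening: 0.0001
```

```bash
python3 - <<'E'
from h import *
jar('wrist',280,'w4');print(sensors.get_obs()['ee_pos'])
E
```

```text
wrist 280 n 8164 685 lid enc (45.4, 281.4, 45.4) mean [ 44.3 281.7] strip dir case deg centroid 56.9 axis 57.1 strip extents [34.1 14.1] br lid med 87.0
[0.64257462 0.07917438 0.38995134]
```

View pics/w4.png

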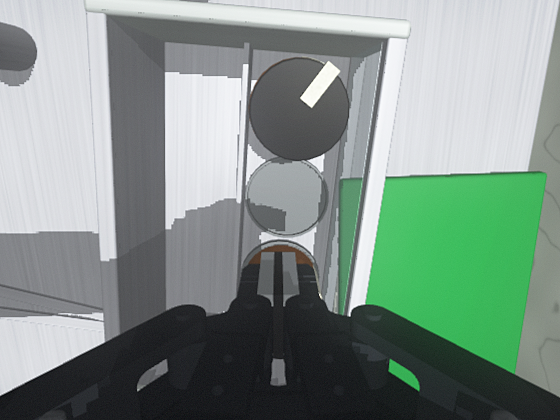

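```bash
python3 - <<'E'
from h import *
arc((44.5,281),32,211,150,8)
E
```

```text
start world [0.6318 0.1238]
203: [-0.16, 0.39]
196: [-0.27, 0.80]
188: [-0.33, 1.23]
180: [-0.33, 1.65]
173: [-0.27, 2.07]
165: [-0.16, 2.48]
158: [0.01, 2.87]
150: [0.23, 3.24]
```

Request:
arm_command(
  rows=[-1.1,4,4.4,0,0,0,-1,-1.1,8,4.4,0,0,0,-1,-1.1,12,4.4,0,0,0,-1,-1.1,16,4.4,0,0,0,-1,-1.1,18.5,4.4,0,0,0,-1,-1.1,19.3,4.4,0,0,0,-1,-1.1,19.7,4.4,0,0,0,-1,-1.1,19.9,4.4,0,0,0,-1,-1.1,19.9,4.4,0,0,0,-1,-1.1,19.9,4.4,0,0,0,-1],
)

```text
time: 14.83
ee_pos: [0.632, 0.1223, 0.1934]
tcp_rot: [-90.0, -0.0, -0.1]
wrist_force: [-1.4, -0.1, 2.3]
opening: -0.0001
```

Request:
arm_command(
  rows=[0,0.08,0,0,0,0,-1,0,0.08,0.05,0,0,0,-1],
)

```text
time: 15.0
ee_pos: [0.6321, 0.123, 0.1933]
tcp_rot: [-90.0, -0.1, -0.1]
wrist_force: [-4.3, -3.1, 8.6]
opening: 0.0001
```

Request:
arm_command(
  rows=[-0.08,0,0.2,0,0,0,-1,-0.16,0,0.39,0,0,0,-1,-0.27,0,0.8,0,0,0,-1,-0.33,0,1.23,0,0,0,-1,-0.33,0,1.65,0,0,0,-1,-0.27,0,2.07,0,0,0,-1,-0.16,0,2.48,0,0,0,-1,0.01,0,2.87,0,0,0,-1,0.23,0,3.24,0,0,0,-1,0.23,0,3.24,0,0,0,-1,0.23,0,3.24,0,0,0,-1],
)

```text
time: 15.92
ee_pos: [0.6348, 0.1563, 0.1931]
tcp_rot: [-90.0, -0.1, -0.0]
wrist_force: [-0.4, -0.6, 5.8]
opening: -0.0003
```

Request:
arm_command(
  rows=[0,-4,0,0,0,0,-1,0,-8,-2,0,0,0,-1,1,-12,-5,0,0,0,-1,1,-16,-7.5,0,0,0,-1,1,-20,-7.5,0,0,0,-1,1,-20,-7.5,0,0,0,-1,1,-20,-7.5,0,0,0,-1,1,-20,-7.5,0,0,0,-1],
)

```text
time: 16.58
ee_pos: [0.6446, 0.0808, 0.3924]
tcp_rot: [-90.0, -0.1, -0.1]
wrist_force: [-0.4, 0.3, -0.5]
opening: -0.0001
```

```bash
python3 - <<'E'
from h import *
jar('wrist',280,'w5');print(sensors.get_obs()['ee_pos'])
E
```

```text
wrist 280 n 7986 619 lid enc (46.2, 280.1, 45.3) mean [ 45.  281.1] strip dir case deg centroid -2.1 axis -1.1 strip extents [33.6 14. ] br lid med 88.0
[0.64442469 0.08111438 0.39095655]
```

```bash
python3 - <<'E'
from h import *
d=shot('wrist'); 
# rectify lid plane: 0.25mm/px, case frame centred (45,280)
K=d['camera_matrix']
src=[];dst=[]
for x,y in((-5,230),(95,230),(95,330),(-5,330)):
    w=c2w(x,y); src.append(w2px(d,[w[0],w[1],.121])); dst.append(((x+5)*4,(330-y)*4))
H=cv2.getPerspectiveTransform(np.float32(src),np.float32(dst))
im=cv2.warpPerspective(d['pixels'],H,(400,400),flags=cv2.INTER_CUBIC); cv2.imwrite('pics/rect3.png',im)
g=im.min(-1); c=cv2.HoughCircles(cv2.GaussianBlur(g,(5,5),0),cv2.HOUGH_GRADIENT,1,100,param1=80,param2=20,minRadius=165,maxRadius=185)
print(c if c is None else [(x/4-5,330-y/4,r/4) for x,y,r in c[0]])
m=(g>170).astype(np.uint8); n,l,s,ce=cv2.connectedComponentsWithStats(m)
for i in range(1,n):
    if 500<s[i,4]<12000: print(s[i],ce[i]/4*[1,-1]+[-5,330],cv2.minAreaRect(np.argwhere(l==i)[:,::-1].astype(np.float32)))
E
```

```text
[(np.float32(44.375), np.float32(279.625), np.float32(43.9))]
[   0   59   15  341 4837] [ -3.3460306  272.28695472] ((7.0, 229.0), (340.0, 14.0), 90.0)
[ 27 108  21  43 525] [  3.54238095 298.9252381 ] ((31.037288665771484, 126.14881134033203), (17.787078857421875, 46.09571075439453), 23.80594253540039)
[  27  322   70   78 2873] [  8.07100592 236.75696136] ((61.559627532958984, 360.3759765625), (77.77539825439453, 68.29959869384766), 89.11859893798828)
[ 249  343   58   57 1863] [ 66.35695115 236.72141707] ((277.5, 371.0), (56.0, 57.0), 90.0)
```

View pics/rect3.png

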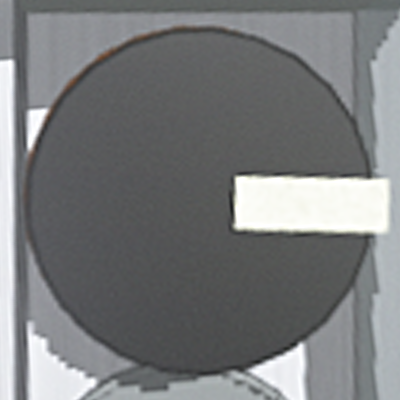

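Request:
arm_command(
  rows=[-14.4,-3,25.4,0,-85.5,0,1,-14.4,-3,25.4,0,-85.5,0,1,-14.4,-3,25.4,0,-85.5,0,1,-14.4,-3,25.4,0,-85.5,0,1,-14.4,-3,25.4,0,-85.5,0,1,-14.4,-3,25.4,0,-85.5,0,1,-14.4,-3,25.4,0,-85.5,0,1,-14.4,-3,25.4,0,-85.5,0,1,-14.4,-3,25.4,0,-85.5,0,1,-14.4,-3,25.4,0,-85.5,0,1,-14.4,-3,25.4,0,-85.5,0,1,-14.4,-3,25.4,0,-85.5,0,1],
)

```text
time: 17.68
ee_pos: [0.4997, 0.336, 0.4199]
tcp_rot: [-89.9, 0.1, 85.9]
wrist_force: [-0.3, -0.0, 0.0]
opening: 0.0851
```

```bash
cat >> h.py <<'E'
def milks(cam,name=None):
    d=shot(cam,name); P=cloud(d); hsv=cv2.cvtColor(d['pixels'],cv2.COLOR_BGR2HSV)
    red=((hsv[...,0]<6)|(hsv[...,0]>172))&(hsv[...,1]>150)&(hsv[...,2]>70)
    red&=(P[...,2]>.05)&(P[...,2]<.2)
    n,l,s,ce=cv2.connectedComponentsWithStats(red.astype(np.uint8))
    for i in range(1,n):
        if s[i,4]<40: continue
        m=l==i; q=P[m]; zt=np.percentile(q[:,2],90)
        top=q[q[:,2]>zt-.006]; c,r=cv2.minEnclosingCircle((top[:,:2]*1000).astype(np.float32))
        dil=cv2.dilate(m.astype(np.uint8),np.ones((15,15)))>0
        ring=dil&~m&(P[...,2]>.04)
        print(cam,ce[i].round(),'n',s[i,4],'top',round(zt,4),'c',np.round(c,1),'r',round(r,1),'mean',(top[:,:2].mean(0)*1000).round(1),'ring sat',np.median(hsv[...,1][ring]))
E
python3 - <<'E'
from h import *
print(sensors.get_obs()['ee_pos'],sensors.get_obs()['tcp_rot'],sensors.get_obs()['q'])
milks('wrist','w6');milks('scene','s6');milks('side','d6')
E
```

```text
[0.49969413 0.33600648 0.41994694] [-89.87944196   0.09226024  85.91346001] [3.39173053e+01 1.81209104e+01 3.88487293e+01 1.10879621e+02
 1.53120384e-03 3.80039403e+01]
wrist [275.  32.] n 1298 top 0.1311 c [377.1 342.4] r 17.4 mean [377.1 342.2] ring sat 13.0
wrist [296. 142.] n 545 top 0.1311 c [470.9 348.7] r 17.4 mean [473.7 354.3] ring sat 17.0
wrist [238. 234.] n 846 top 0.1311 c [562.1 290.2] r 17.7 mean [561.8 290.7] ring sat 150.0
wrist [319. 294.] n 729 top 0.1311 c [636.1 369.7] r 17.5 mean [635.4 369.6] ring sat 130.0
scene [225. 162.] n 106 top 0.1327 c [561.9 289.9] r 17.0 mean [562.4 288.7] ring sat 71.0
scene [557. 260.] n 133 top 0.0812 c [ 582.9 -635.2] r 50.6 mean [ 595.  -630.3] ring sat 11.0
side [406.  10.] n 138 top 0.1462 c [ 663.3 -653.8] r 34.8 mean [ 663.9 -654.7] ring sat 29.0
side [424.  35.] n 972 top 0.0799 c [ 581.6 -676.7] r 78.8 mean [ 580.9 -674.7] ring sat 26.0
side [177. 245.] n 114 top 0.1322 c [636.2 370.4] r 17.2 mean [636.1 372. ] ring sat 28.0
side [226. 281.] n 127 top 0.1325 c [470.7 350.7] r 16.9 mean [470.7 350.1] ring sat 21.5
side [253. 304.] n 141 top 0.1317 c [376.6 344.3] r 17.2 mean [376.6 343.9] ring sat 21.0
```

View pics/w6.png

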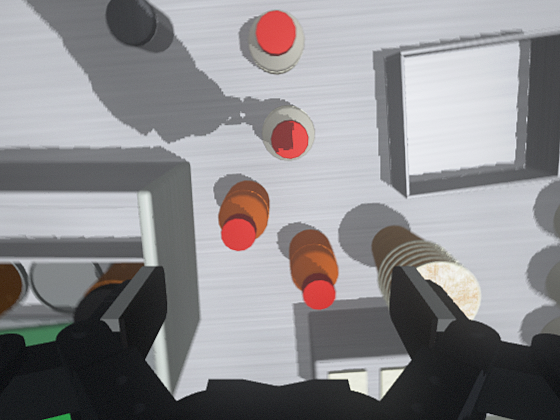

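View pics/s6.png

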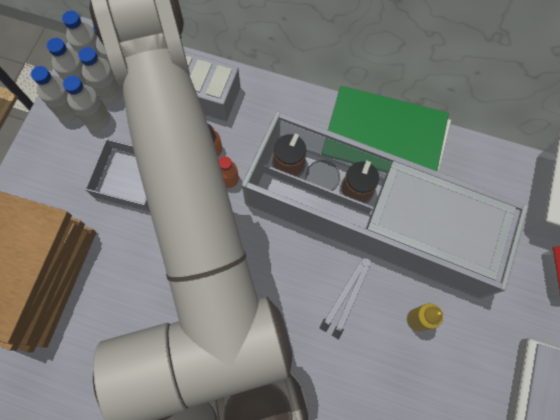

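Request:
arm_command(
  rows=[1.2,4,3.0,0,0,0,0.3,1.2,8,3.0,0,0,0,0.3,1.2,12,3.0,0,0,0,0.3,1.2,16,3.0,0,0,0,0.3,1.2,18,3.0,0,0,0,0.3,1.2,20,3.0,0,0,0,0.3,1.2,22,3.0,0,0,0,0.3,1.2,23.5,3.0,0,0,0,0.3,1.2,24.4,3.0,0,0,0,0.3,1.2,24.4,3.0,0,0,0,0.3,1.2,24.4,3.0,0,0,0,0.3],
)

```text
time: 18.75
ee_pos: [0.471, 0.3498, 0.1776]
tcp_rot: [-90.0, 0.0, 85.4]
wrist_force: [0.2, 0.9, 0.2]
opening: 0.055
```

```bash
python3 - <<'E'
from h import *
o=sensors.get_obs();print(o['ee_pos'],o['opening'])
shot('wrist','w7');shot('side','d7')
E
```

```text
[0.47097091 0.34981534 0.17755744] 0.0550431027255427
```

View pics/w7.png

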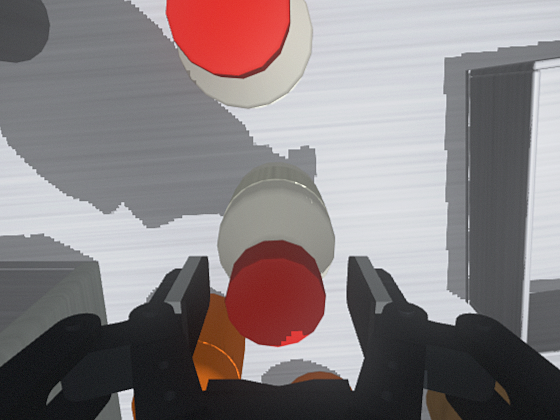

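Cap centred (about 277,295) between the pads. Grip.

Request:
arm_command(
  rows=[0,0,0,0,0,0,-1,0,0,0,0,0,0,-1,0,0,0,0,0,0,-1,0,0,0,0,0,0,-1,0,0,0,0,0,0,-1,0,0,0,0,0,0,-1],
  force=40,
)

```text
time: 19.35
ee_pos: [0.4715, 0.35, 0.1788]
tcp_rot: [-90.1, -0.1, 85.5]
wrist_force: [-1.2, -1.5, 5.6]
opening: 0.0346
```

Request:
arm_command(
  rows=[0,-2,0,0,0,0,-1,0,-5,0,0,0,0,-1,0,-8,0,0,0,0,-1,0,-12,0,0,0,0,-1,0,-16,0,0,0,0,-1,0,-20,0,0,0,0,-1,0,-21,0,0,0,0,-1,0,-21,0,0,0,0,-1],
)

```text
time: 20.02
ee_pos: [0.4714, 0.3502, 0.3912]
tcp_rot: [-90.2, -0.2, 85.5]
wrist_force: [-0.5, 0.9, -3.0]
opening: 0.0345
```

Request:
arm_command(
  rows=[-2,0,-0.6,0,0,0,-1,-5,0,-1.4,0,0,0,-1,-9,0,-2.5,0,0,0,-1,-13,0,-3.7,0,0,0,-1,-17,0,-4.8,0,0,0,-1,-21,0,-5.9,0,0,0,-1,-25,0,-7.1,0,0,0,-1,-29,0,-8.2,0,0,0,-1,-32.5,0,-9.2,0,0,0,-1,-35,0,-9.9,0,0,0,-1,-36.7,0,-10.4,0,0,0,-1,-36.7,0,-10.4,0,0,0,-1],
)

```text
time: 21.02
ee_pos: [0.5464, -0.0273, 0.385]
tcp_rot: [-89.8, 0.1, 85.3]
wrist_force: [-0.2, 0.5, -3.6]
opening: 0.0344
```

```bash
python3 - <<'E'
from h import *
o=sensors.get_obs();print(o['ee_pos'],o['opening'],w2c(o['ee_pos']))
shot('wrist','w8');shot('side','d8')
E
```

```text
[ 0.54637947 -0.02727537  0.3849669 ] 0.03436380948425393 [-56.20815989 107.24519453]
```

View pics/w8.png

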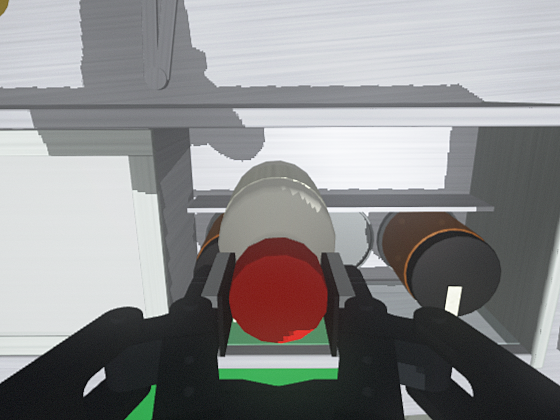

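Request:
arm_command(
  rows=[0,3,0,0,0,0,-1,0,6,0,0,0,0,-1,0,9,0,0,0,0,-1,0,12,0,0,0,0,-1,0,14.5,0,0,0,0,-1,0,16.5,0,0,0,0,-1,0,18,0,0,0,0,-1,0,18.8,0,0,0,0,-1,0,19.3,0,0,0,0,-1,0,19.5,0,0,0,0,-1,0,19.5,0,0,0,0,-1,0,19.5,0,0,0,0,-1],
)

```text
time: 22.12
ee_pos: [0.5463, -0.0239, 0.1935]
tcp_rot: [-90.1, -0.0, 85.5]
wrist_force: [0.2, 0.1, -2.8]
opening: 0.0345
```

Request:
arm_command(
  rows=[0,0.2,0,0,0,0,-1,0,0.2,0,0,0,0,-1],
)

```text
time: 22.28
ee_pos: [0.5462, -0.0241, 0.1909]
tcp_rot: [-90.0, -0.0, 85.5]
wrist_force: [0.2, -0.1, -2.5]
opening: 0.0348
```

Request:
arm_command(
  rows=[0,0.1,0,0,0,0,-1,0,0.2,0,0,0,0,-1,0,0.2,0,0,0,0,-1],
)

```text
time: 22.53
ee_pos: [0.5467, -0.0244, 0.1908]
tcp_rot: [-90.2, 0.0, 85.5]
wrist_force: [-1.9, -1.8, 8.5]
opening: 0.0347
```

Request:
arm_command(
  rows=[0,-0.1,0,0,0,0,-1,0,-0.1,0,0,0,0,0.2,0,-0.1,0,0,0,0,0.2,0,-0.1,0,0,0,0,0.2,0,-0.1,0,0,0,0,0.2,0,-3,0,0,0,0,0.2,0,-6,0,0,0,0,0.2,0,-10,0,0,0,0,0.2,0,-14,0,0,0,0,0.2,0,-18,0,0,0,0,0.2,0,-21,0,0,0,0,0.2,0,-21,0,0,0,0,0.2],
)

```text
time: 23.53
ee_pos: [0.5462, -0.0241, 0.4051]
tcp_rot: [-90.5, -0.0, 85.5]
wrist_force: [0.1, 0.7, -0.2]
opening: 0.0511
```

```bash
python3 - <<'E'
from h import *
o=sensors.get_obs();print(o['ee_pos'],o['opening'])
milks('wrist','w9');milks('side','d9');milks('scene')
E
```

```text
[ 0.54616444 -0.02410257  0.4051457 ] 0.05110531796348731
wrist [276. 173.] n 1128 top 0.1431 c [545.7 -25.6] r 17.5 mean [545.7 -25.6] ring sat 12.0
side [406.  11.] n 140 top 0.1463 c [ 660.9 -655.8] r 33.7 mean [ 664.2 -655.1] ring sat 23.0
side [424.  35.] n 973 top 0.0799 c [ 581.8 -675.5] r 77.7 mean [ 581.4 -675.3] ring sat 24.0
side [300. 167.] n 118 top 0.1437 c [546.7 -23.5] r 18.6 mean [546.1 -22.6] ring sat 20.0
side [217. 243.] n 129 top 0.1321 c [561.5 292.2] r 17.3 mean [560.9 291.8] ring sat 248.0
side [178. 245.] n 135 top 0.1318 c [636.3 369.5] r 17.7 mean [636.2 369.7] ring sat 248.0
side [253. 304.] n 140 top 0.132 c [376.9 344.3] r 17.2 mean [376.6 343.5] ring sat 21.0
scene [207. 130.] n 97 top 0.1328 c [636.2 367.5] r 16.8 mean [636.1 367.3] ring sat 149.0
scene [225. 162.] n 113 top 0.1331 c [561.5 289.6] r 17.0 mean [561.6 289.7] ring sat 145.0
scene [181. 219.] n 112 top 0.133 c [377.2 342.4] r 16.4 mean [377.  341.2] ring sat 8.0
scene [557. 260.] n 133 top 0.0809 c [ 584.1 -637. ] r 50.0 mean [ 596.8 -630.3] ring sat 11.0
```

View pics/w9.png

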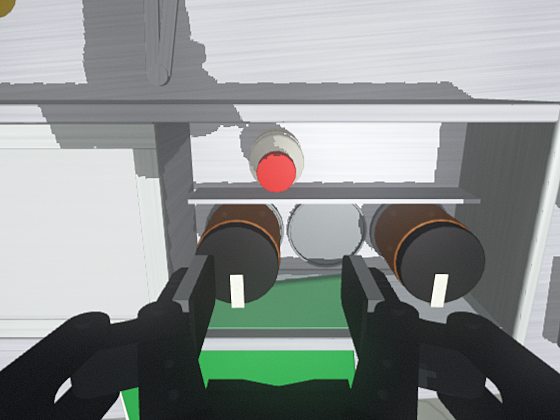

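View pics/d9.png

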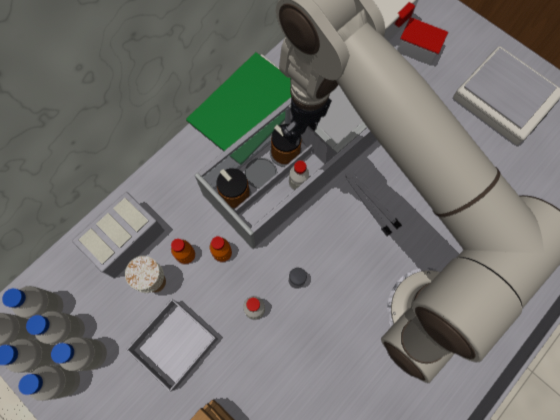

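Request:
arm_command(
  rows=[3.5,0,2,0,0,0,0.3,7,0,4,0,0,0,0.3,10.5,0,6,0,0,0,0.3,14,0,8,0,0,0,0.3,17.5,0,10,0,0,0,0.3,21,0,12,0,0,0,0.3,24.5,0,14,0,0,0,0.3,28,0,16,0,0,0,0.3,31.5,0,18,0,0,0,0.3,34,3,19,0,0,0,0.3,35.3,6,19.7,0,0,0,0.3,35.3,9,19.7,0,0,0,0.3],
)

```text
time: 24.68
ee_pos: [0.3756, 0.3455, 0.3053]
tcp_rot: [-89.9, 0.1, 85.7]
wrist_force: [-0.7, 0.6, -0.8]
opening: 0.0554
```

```bash
python3 - <<'E'
from h import *
o=sensors.get_obs();print(o['ee_pos'],o['opening'])
milks('wrist','w10');milks('side')
E
```

```text
[0.3756101  0.34553329 0.30533518] 0.055379174835922126
wrist [275. 210.] n 1308 top 0.1309 c [375.8 343.1] r 17.2 mean [380.1 343. ] ring sat 136.0
side [406.  10.] n 137 top 0.146 c [ 663.3 -652.4] r 34.8 mean [ 663.4 -654. ] ring sat 26.5
side [424.  35.] n 972 top 0.0797 c [ 582.3 -675. ] r 78.6 mean [ 581.2 -674.2] ring sat 24.0
side [300. 167.] n 117 top 0.1448 c [546.8 -22.4] r 18.8 mean [546.4 -22.9] ring sat 20.0
side [177. 245.] n 132 top 0.1326 c [636.4 371.2] r 17.3 mean [635.6 370.4] ring sat 249.0
```

Request:
arm_command(
  rows=[-0.1,3,0,0,0,0,0.3,-0.1,6,0,0,0,0,0.3,-0.1,9,0,0,0,0,0.3,-0.1,11,0,0,0,0,0.3,-0.1,12.3,0,0,0,0,0.3,-0.1,13,0,0,0,0,0.3,-0.1,13,0,0,0,0,0.3,-0.1,13,0,0,0,0,0.3],
)

```text
time: 25.45
ee_pos: [0.3777, 0.3422, 0.1798]
tcp_rot: [-90.0, -0.0, 85.5]
wrist_force: [-0.1, 0.4, 0.7]
opening: 0.0555
```

Request:
arm_command(
  rows=[0,0,0,0,0,0,-1,0,0,0,0,0,0,-1,0,0,0,0,0,0,-1,0,0,0,0,0,0,-1,0,0,0,0,0,0,-1,0,0,0,0,0,0,-1],
  force=40,
)

```text
time: 25.95
ee_pos: [0.3777, 0.3427, 0.1803]
tcp_rot: [-90.1, -0.1, 85.5]
wrist_force: [0.4, -0.2, 6.6]
opening: 0.0348
```

Request:
arm_command(
  rows=[0,-2,0,0,0,0,-1,0,-5,0,0,0,0,-1,0,-8,0,0,0,0,-1,0,-12,0,0,0,0,-1,0,-16,0,0,0,0,-1,0,-20,0,0,0,0,-1,0,-21,0,0,0,0,-1,0,-21,0,0,0,0,-1],
)

```text
time: 26.62
ee_pos: [0.3775, 0.3425, 0.3922]
tcp_rot: [-90.2, -0.2, 85.5]
wrist_force: [0.1, 0.7, -4.2]
opening: 0.0343
```

Request:
arm_command(
  rows=[-2,0,-1.6,0,0,0,-1,-4.5,0,-3.7,0,0,0,-1,-7.2,0,-6,0,0,0,-1,-10,0,-8.3,0,0,0,-1,-13,0,-10.7,0,0,0,-1,-16,0,-13.2,0,0,0,-1,-19,0,-15.7,0,0,0,-1,-21.5,0,-17.8,0,0,0,-1,-23,0,-19,0,0,0,-1,-23.8,0,-19.7,0,0,0,-1,-23.8,0,-19.7,0,0,0,-1,-23.8,0,-19.7,0,0,0,-1],
)

```text
time: 27.62
ee_pos: [0.5548, 0.0897, 0.3874]
tcp_rot: [-89.9, 0.0, 85.5]
wrist_force: [-0.1, 1.0, -3.3]
opening: 0.0345
```

```bash
python3 - <<'E'
from h import *
o=sensors.get_obs();print(o['ee_pos'],o['opening'],w2c(o['ee_pos']))
shot('wrist','w11')
E
```

```text
[0.55477497 0.08972461 0.38740291] 0.03454550464135882 [-57.01825248 224.54319993]
```

View pics/w11.png

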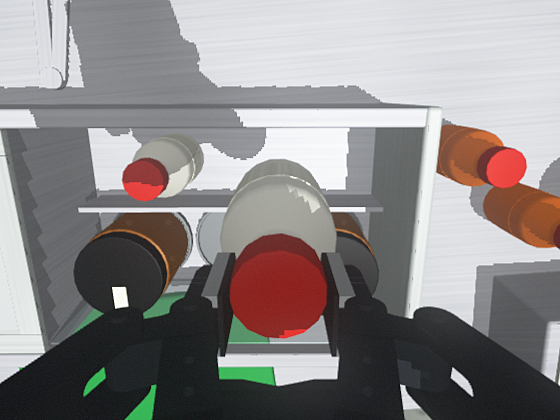

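Bottle held over the bay, with the first bottle standing at (150,170). Floor contact expected at TCP z ≈ 0.192.

Request:
arm_command(
  rows=[0,3,0,0,0,0,-1,0,6,0,0,0,0,-1,0,9,0,0,0,0,-1,0,12,0,0,0,0,-1,0,14.5,0,0,0,0,-1,0,16.5,0,0,0,0,-1,0,18,0,0,0,0,-1,0,18.8,0,0,0,0,-1,0,19.3,0,0,0,0,-1,0,19.5,0,0,0,0,-1,0,19.5,0,0,0,0,-1,0,19.5,0,0,0,0,-1],
)

```text
time: 28.67
ee_pos: [0.5552, 0.0898, 0.1946]
tcp_rot: [-90.1, -0.0, 85.5]
wrist_force: [0.4, -0.5, -2.9]
opening: 0.0347
```

Request:
arm_command(
  rows=[0,0.15,0,0,0,0,-1,0,0.15,0,0,0,0,-1,0,0.15,0,0,0,0,-1],
)

```text
time: 28.92
ee_pos: [0.5551, 0.0895, 0.1925]
tcp_rot: [-90.0, -0.0, 85.5]
wrist_force: [-0.4, -0.6, -4.4]
opening: 0.0347
```

Request:
arm_command(
  rows=[0,0.1,0,0,0,0,-1,0,0.2,0,0,0,0,-1,0,0.2,0,0,0,0,-1],
)

```text
time: 29.17
ee_pos: [0.5555, 0.0896, 0.1924]
tcp_rot: [-90.2, -0.0, 85.5]
wrist_force: [-3.5, -0.6, 9.1]
opening: 0.0347
```

Request:
arm_command(
  rows=[0,-0.1,0,0,0,0,-1,0,-0.1,0,0,0,0,0.2,0,-0.1,0,0,0,0,0.2,0,-0.1,0,0,0,0,0.2,0,-0.1,0,0,0,0,0.2,0,-3,0,0,0,0,0.2,0,-6,0,0,0,0,0.2,0,-10,0,0,0,0,0.2,0,-14,0,0,0,0,0.2,0,-18,0,0,0,0,0.2,0,-21,0,0,0,0,0.2,0,-21,0,0,0,0,0.2],
)

```text
time: 30.17
ee_pos: [0.5551, 0.0896, 0.4068]
tcp_rot: [-90.5, -0.1, 85.5]
wrist_force: [-0.4, -0.2, -0.2]
opening: 0.0514
```

```bash
python3 - <<'E'
from h import *
o=sensors.get_obs();print(o['ee_pos'],o['opening'])
milks('wrist','w12');milks('side','d12');shot('scene','s12');jar('wrist',280);jar('wrist',68)
E
```

```text
[0.55505575 0.0895732  0.40677091] 0.05144174187715199
wrist [493. 160.] n 1092 top 0.1311 c [562.  289.5] r 17.9 mean [561.7 289.2] ring sat 132.0
wrist [278. 171.] n 1114 top 0.143 c [554.1  90.2] r 17.6 mean [554.   90.2] ring sat 11.0
wrist [148. 177.] n 758 top 0.143 c [546.3 -25.4] r 17.3 mean [549.8 -26.3] ring sat 110.0
wrist [553. 225.] n 407 top 0.1307 c [636.2 361.4] r 16.3 mean [635.2 355.7] ring sat 174.5
side [406.  10.] n 136 top 0.146 c [ 662.8 -654.9] r 34.4 mean [ 663.8 -654.6] ring sat 32.0
side [424.  35.] n 977 top 0.0798 c [ 579.9 -674.6] r 78.5 mean [ 581.7 -674.3] ring sat 25.0
side [300. 166.] n 107 top 0.1443 c [546.6 -23.9] r 17.7 mean [546.8 -23.2] ring sat 21.0
side [270. 193.] n 123 top 0.1438 c [554.2  92.6] r 17.7 mean [554.1  93.1] ring sat 20.0
side [217. 243.] n 129 top 0.1322 c [562.2 291.4] r 17.4 mean [561.7 291.5] ring sat 248.0
side [177. 245.] n 134 top 0.1322 c [635.3 370.1] r 17.7 mean [635.  370.3] ring sat 249.0
wrist 280 n 4175 399 lid enc (45.9, 278.2, 45.6) mean [ 39.1 271.4] strip dir case deg centroid -1.7 axis -1.5 strip extents [33.6 14.4] br lid med 74.0
wrist 68 n 5525 389 lid enc (46.8, 68.2, 45.6) mean [43.4 68.3] strip dir case deg centroid -0.4 axis 1.2 strip extents [32.8 14.8] br lid med 47.0
```

View pics/w12.png

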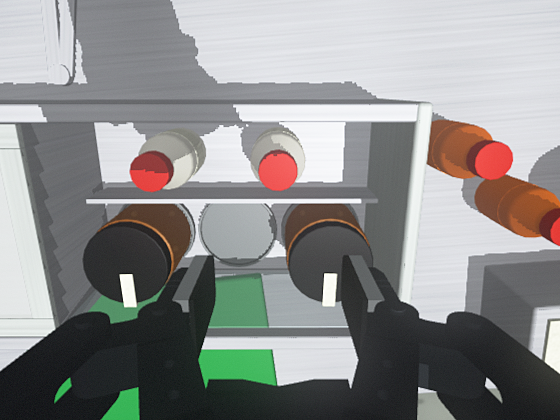

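View pics/s12.png

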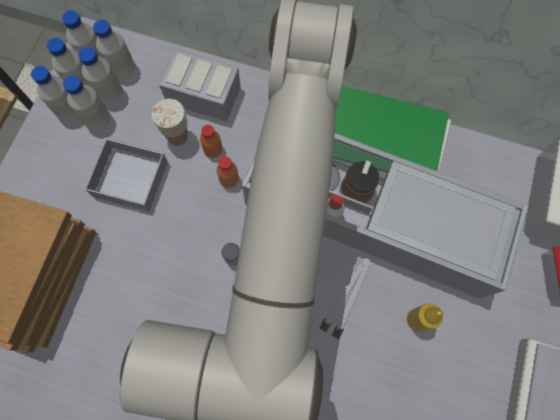

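Request:
arm_command(
  rows=[-4,0,-0.5,0,0,0,-1,-8,0,-1,0,0,0,-1,-12,0,-1.5,0,0,0,-1,-16,0,-2,0,0,0,-1,-20,0,-2.6,0,0,0,-1,-24,2,-3.1,0,0,0,-1,-28,4,-3.6,0,0,0,-1,-32,6,-4.1,0,0,0,-1,-36,8,-4.6,0,0,0,-1,-40,10,-5.1,0,0,0,-1,-43,12,-5.5,0,0,0,-1,-44.5,14,-5.7,0,0,0,-1],
)

```text
time: 31.42
ee_pos: [0.5761, -0.3615, 0.258]
tcp_rot: [-89.9, -0.0, 85.4]
wrist_force: [1.0, -0.1, -0.0]
opening: -0.0002
```

Request:
arm_command(
  rows=[0,0.8,0,0,0,0,-1,0,1.4,0,0,0,0,-1,0,1.6,0,0,0,0,-1,0,1.6,0,0,0,0,-1,0,1.6,0,0,0,0,-1],
)

```text
time: 31.83
ee_pos: [0.5772, -0.3575, 0.2455]
tcp_rot: [-90.1, 0.0, 85.6]
wrist_force: [-0.2, -0.2, 0.8]
opening: 0.0001
```

Request:
arm_command(
  rows=[0,0.7,0,0,0,0,-1,0,1.1,0,0,0,0,-1,0,1.3,0,0,0,0,-1,0,1.4,0,0,0,0,-1,0,1.4,0,0,0,0,-1],
)

```text
time: 32.25
ee_pos: [0.5771, -0.358, 0.2326]
tcp_rot: [-90.2, 0.1, 85.5]
wrist_force: [-2.4, 4.9, 13.6]
opening: 0.0004
```

Request:
arm_command(
  rows=[1,0,0,0,0,0,-1,2.5,0,0,0,0,0,-1,4,0,0,0,0,0,-1,5.5,0,0,0,0,0,-1,7,0,0,0,0,0,-1,8.5,0,0,0,0,0,-1,10,0,0,0,0,0,-1,11.5,0,0,0,0,0,-1,13,0,0,0,0,0,-1,14.5,0,0,0,0,0,-1,16,0,0,0,0,0,-1,17,0,0,0,0,0,-1],
)

```text
time: 33.25
ee_pos: [0.5902, -0.1881, 0.2326]
tcp_rot: [-90.2, 0.1, 85.5]
wrist_force: [-3.6, -1.6, 13.3]
opening: 0.0
```

Request:
arm_command(
  rows=[1,0,0,0,0,0,-1,2.5,0,0,0,0,0,-1,4,0,0,0,0,0,-1,5.5,0,0,0,0,0,-1,7,0,0,0,0,0,-1,8.5,0,0,0,0,0,-1,10,0,0,0,0,0,-1,11.5,0,0,0,0,0,-1,13,0,0,0,0,0,-1,14.5,0,0,0,0,0,-1,15.5,0,0,0,0,0,-1,16,0,0,0,0,0,-1],
)

```text
time: 34.25
ee_pos: [0.6027, -0.0284, 0.2326]
tcp_rot: [-90.2, 0.0, 85.6]
wrist_force: [-1.3, -10.0, 11.7]
opening: -0.0001
```

Request:
arm_command(
  rows=[0.4,0,0,0,0,0,-1,0.8,0,0,0,0,0,-1,1.2,0,0,0,0,0,-1,1.5,0,0,0,0,0,-1,1.5,0,0,0,0,0,-1],
)

```text
time: 34.67
ee_pos: [0.6045, -0.0151, 0.2327]
tcp_rot: [-90.3, 0.1, 85.5]
wrist_force: [-0.1, -4.8, 11.9]
opening: -0.0001
```

Request:
arm_command(
  rows=[0,-3,0,0,0,0,-1,0,-7,0,0,0,0,-1,0,-11,0,0,0,0,-1,0,-15,0,0,0,0,-1,-4,-17,0,0,0,0,-1,-8,-17,0,0,0,0,-1,-12,-17,0,0,0,0,-1,-16,-17,0,0,0,0,-1,-20,-17,0,0,0,0,-1,-24,-17,0,0,0,0,-1,-28,-17,0,0,0,0,-1,-28,-17,0,0,0,0,-1],
)

```text
time: 35.67
ee_pos: [0.5809, -0.2998, 0.3983]
tcp_rot: [-89.9, 0.1, 85.2]
wrist_force: [-0.8, 1.3, -0.7]
opening: 0.0001
```

```bash
python3 - <<'E'
from h import *
o=sensors.get_obs();print(o['ee_pos'],o['wrist_force'])
d=shot('side','d13');e=shot('scene','s13')
milks('side')
for dd in (d,e):
    P=cloud(dd);q=w2c(P)
    m=(abs(P[...,2]-.16)<.006)&(abs(q[...,0])<90)
    for lo,hi in((-30,40),(300,350)):
        h,b=np.histogram(q[...,1][m&(q[...,1]>lo)&(q[...,1]<hi)],bins=np.arange(lo,hi+1,5)); print(list(zip(b,h)))
E
```

```text
[ 0.58087012 -0.29980786  0.39832944] [-0.80334093  1.33084168 -0.68682113]
side [404.  36.] n 42 top 0.0796 c [ 624.7 -627.3] r 17.4 mean [ 626.4 -625.8] ring sat 28.0
side [217. 243.] n 132 top 0.1325 c [561.7 291.7] r 17.3 mean [561.3 292. ] ring sat 249.0
side [177. 245.] n 133 top 0.1325 c [636.1 370.5] r 17.2 mean [635.6 370.5] ring sat 248.0
[(np.int64(-30), np.int64(0)), (np.int64(-25), np.int64(0)), (np.int64(-20), np.int64(5)), (np.int64(-15), np.int64(2)), (np.int64(-10), np.int64(3)), (np.int64(-5), np.int64(0)), (np.int64(0), np.int64(0)), (np.int64(5), np.int64(12)), (np.int64(10), np.int64(89)), (np.int64(15), np.int64(98)), (np.int64(20), np.int64(100)), (np.int64(25), np.int64(101)), (np.int64(30), np.int64(93)), (np.int64(35), np.int64(83))]
[(np.int64(300), np.int64(117)), (np.int64(305), np.int64(105)), (np.int64(310), np.int64(113)), (np.int64(315), np.int64(102)), (np.int64(320), np.int64(105)), (np.int64(325), np.int64(108)), (np.int64(330), np.int64(108)), (np.int64(335), np.int64(119)), (np.int64(340), np.int64(106)), (np.int64(345), np.int64(115))]
[(np.int64(-30), np.int64(6)), (np.int64(-25), np.int64(6)), (np.int64(-20), np.int64(7)), (np.int64(-15), np.int64(10)), (np.int64(-10), np.int64(4)), (np.int64(-5), np.int64(8)), (np.int64(0), np.int64(3)), (np.int64(5), np.int64(58)), (np.int64(10), np.int64(122)), (np.int64(15), np.int64(126)), (np.int64(20), np.int64(120)), (np.int64(25), np.int64(127)), (np.int64(30), np.int64(121)), (np.int64(35), np.int64(126))]
[(np.int64(300), np.int64(121)), (np.int64(305), np.int64(108)), (np.int64(310), np.int64(117)), (np.int64(315), np.int64(116)), (np.int64(320), np.int64(115)), (np.int64(325), np.int64(115)), (np.int64(330), np.int64(124)), (np.int64(335), np.int64(113)), (np.int64(340), np.int64(118)), (np.int64(345), np.int64(111))]
```

View pics/d13.png

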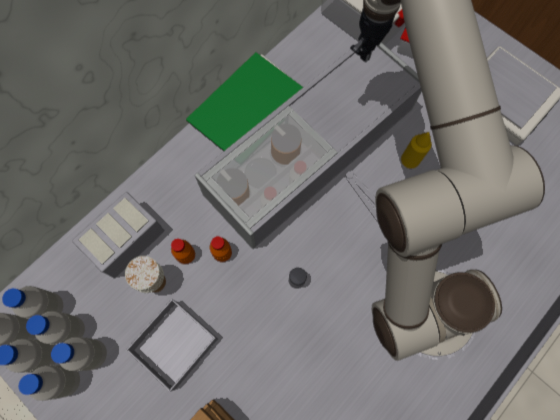

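View pics/s13.png

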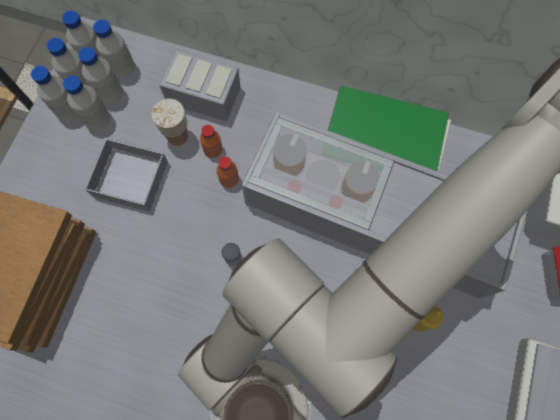

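```bash
python3 -c "
from workcell import bot
print(bot.job_done())"
```

```text
the job is handed in; nothing more can be done
None
```

The counter case is ready and the job is handed in, at about 36 s of the 210 s allowed. It reports no verdict.

- **Cover:** I dragged it open to its stop, and dragged it shut to its stop only after everything else was done. The last pictures show its rear edge at case y of about 8 mm, which is the fully shut position.
- **Jars:** Only jar 1 and jar 3 were there. I turned both on their bases. Jar 1's label now points within about 1° of straight out, and jar 3's is about 1.5° off. I left jar 3 at that.
- **Bottles:** Only two white milk bottles were on the worktop. Both stand upright in the bay, at about case y 110 and 225 mm, with their caps 143 mm above the worktop.
- **Other things:** I left the two orange look-alikes and the rest of the kitchen things alone. In the last pictures nothing else looks moved; the arm partly hides the tongs and the squeeze bottle.

None of the checks failed. With the cover shut I could only look at the jars and bottles through the pane, and they looked as before.

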